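# Index the sardine tin and hold the lid gauge on its marked spot

### The arm

A 6-joint arm with a two-finger parallel gripper is mounted at the origin on the work surface. World frame = base frame: x ahead of the robot, y to its left, z up, the work surface at z = 0. Lengths are in m, angles in rad, forces in N, time in s.
With the tool pointing down it reaches from about 0.275 to 0.875 m from the base axis. Payload 12.5 kg.
Tool frame: the origin (TCP) lies at the very end of the fingers, on their centre line; the grasp point (between the pads) lies 19 mm behind it; z points along the fingers, y is the line along which they close (so a half turn about z gives the same grasp; the last joint's range is limited). The gripper opens to 85 mm and grips with 20 to 120 N. Pads are 22 mm wide; open, the fingers measure 114 mm over their backs; the gripper's body (76 mm by 85 mm) begins 54 mm behind the grasp point. The pads swing forward as they close: fully open they stand 13 mm farther back than shut.
Start: joints at [1.195, 0.351, 1.652, -0, 1.139, -0.085], TCP at [0.158, 0.527, 0.231] pointing down, gripper open.
Joint ranges: [-2.75, 2.75], [-0.79, 2.1], [0.01, 2.65], [-1.57, 4.71], [0.07, 3.14], [-2.87, 2.87]. Speed limits (rad/s): [2.22, 2.22, 2.79, 3.14, 3.14, 3.14].

### API

Orientations are given as a 3x3 rotation matrix whose columns are the frame's x, y, z axes.
In Python, from bench import manip gives the robot as it stands. Calls block until the motion is done:
- manip.move_ptp(position, orientation): joint-space move of the TCP to a pose.
- manip.move_l(position, attitude=None, max_speed=0.15): straight line of the TCP; attitude=None keeps the orientation; max_speed is the mean speed in m/s.
- manip.move_j(angles): joint-space move.
- manip.set_gripper(opening, effort=None): opening from 0.0 (shut) to 1.0 (fully open); effort is the grip in N (None keeps the last); returns when the fingers have stopped.
- manip.dwell(seconds).
- manip.inverse_kinematics(position, orientation): joint angles nearest the present ones, or None.
- manip.grab_frame(name): name is "side" or "top" or "wrist"; returns (picture, depth): 384x512x3 uint8, red, green, blue; 384x512 float32, m along the optical axis (not along the pixel's ray), 0 where there is no reading.
- manip.get_calibration(name): a dict with "camera_matrix" (3x3 intrinsics, pixels), "R" (3x3) and "t" (3): a world point X has camera coordinates R X + t. Camera axes: x right, y down, z forward; pixel columns grow to the right and rows downward; lengths in m; the calibration is good to about 2 mm. A picture is of the moment at which its call begins: read the wrist's pose just before it. get_calibration takes no time and is no camera call; for the wrist camera it gives the pose at the moment of the call.
A pose or a line that the arm cannot do raises manip.Unreachable and nothing moves.
- manip.sign_off(): hands the job in; it is judged then, once.
Trained networks look in the newest picture that a camera, given by its name, has taken for a name from the list of things; names that differ only in an ending like _2 or _b are one class to them, and where a whole thing is asked for, a point or a joint stands for the part that bears it (a point fixed in the world has none). Each returns a list of dicts, best first, with "confidence" (0 to 1); they miss things now and then, are a little off and sometimes report something else, mostly with a low value. They report only what shows in the picture. A call takes as long as a camera call. They do not tell look-alikes from the thing itself.
- manip.look_for(camera, name): "at" ([x, y, z] in m, in world coordinates, good to about 4 mm: the middle of the surface that is visible of it).
Readings, each from a call of its own:
- manip.current_time(): time.
- manip.current_qpos(): joint angles.
- manip.current_joint_vel(): joint speeds.
- manip.current_joint_torque(): joint torques, N m.
- manip.current_ee_pos(): TCP position.
- manip.current_tcp_rot(): TCP orientation.
- manip.current_force(): force on the tool from outside, world axes, zero at the start.
- manip.current_ft_torque(): the same for the moment, N m.
- manip.current_grip_width(): opening from 0.0 (shut) to 1.0 (fully open).
- manip.current_grip_force(): force on a finger pad.
Only numpy, scipy, OpenCV 4.12 (cv2) and the standard library are available. Lean on these libraries where they do the work, as an engineer would, in place of code of your own. Each camera call takes 0.05 s, during which the arm holds its last target. There are 200 camera calls.

### The job

On the round indexing fixture, pull up the sprung plunger by its black knob, swing the turntable anticlockwise (seen from above) to its other stop and let the plunger drop fully home in the second hole. Then take the lid gauge out of its white stand and set its foot flat on the lid of the tin in the fixture, centred on the round paper dot, gauge upright and foot bar square across the tin's length, pressing lightly with about 3 newtons and never hard (10 N is too much). Finish while still holding the gauge there in the gripper, and leave the other tins, tape rolls and marker where they are.

Things in the scene. Friction and masses are not known exactly. Their poses are not given: they have to be found in the camera images.
- fixture: Indexing fixture, fixed to the table: round aluminium base plate 250 mm across and 12 mm thick, carrying a grey turntable with a sprung plunger and a brass-coloured sardine tin. Origin: centre of the base's underside, on the turntable's vertical axis; z up.
- turntable (a joint): Turning angle of the turntable about the vertical axis through the fixture's origin, rad, growing anticlockwise from above: 0 at the start (first hole), hard stop at 1.2 (second hole). Friction about 0.06 N m, it stays where it is left. The plunger's pin locks it except for about 0.04 rad of play while the pin is in a hole.
- plunger (a joint): Lift of the sprung plunger, m: 0 fully down (pin 8 mm deep in a hole of the base), 0.018 fully up. The pin is clear of the hole above 0.009; between the holes it rides on the base at about 0.0075. The spring pushes it down with about 2.4 N at the bottom, 4.6 N at the top. The plunger sits on the turntable and swings with it.
- knob (a point): Centre of the plunger's round black knob, 25 mm across and 26 mm tall, 88 mm above the table when the plunger is down, 100 mm from the turntable axis; moves with plunger and turntable. A steel sleeve 26 mm across stands under it, top at 54 mm. The knob's underside is at 75 mm, the tin's seam 62 mm above the table.
- tin: Brass-coloured sardine tin held in the white nest on the turntable: 105 long (x) by 60 wide (y) by 22 mm tall with rounded corners, and a pull ring at its -x end. Origin: centre of its underside, 39 mm above the table; x along its length towards the paper dot, z up. It turns with the turntable.
- spot (a point): Centre of the round white paper dot (14 mm across) on the tin's flat lid, 30 mm from the tin's middle on its centre line, at the end away from the pull ring; lid height 61 mm above the table when not pressed. Axes as the tin's.
- nest (a joint): How far the sprung nest with the tin is pressed down, m: 0 at rest, 0.012 at its stop. Pressing it takes about 1 N to start, then 0.5 N more per mm (3 N at 4 mm, 7 N at the stop).
- gauge: Lid gauge, loose, about 0.13 kg: steel foot bar 36 (x) by 14 (y) by 20 mm tall with flat underside, round stem 12 mm across from 20 to 54 mm, above it a grey housing 34 (x) by 22 (y) mm from 54 to 116 mm height with a small display on its -y side. Origin: centre of the foot's underside; z up along the stem. Starts upright with its foot in the stand's slot; grip it by the housing.
- stand: White block fixed to the table, 100 (x) by 60 (y) by 28 mm tall, with a slot 38 (x) by 16 (y) mm and 18 mm deep in the middle of its top in which the gauge's foot stands. Origin: centre of its underside.
- tape_a: Roll of tape lying flat, 110 mm across, 24 mm high, bystander.
- tape_b: Another roll of tape, same size, bystander.
- marker: Marker pen lying on the table, 132 mm long, 16 mm thick, bystander.
- tin_a: Loose closed sardine tin on the table, 105 by 60 by 22 mm, bystander. Origin: centre of its underside.
- tin_b: Loose closed sardine tin on the table, 105 by 60 by 22 mm, bystander. Origin: centre of its underside.
- tin_c: Loose closed sardine tin on the table, 105 by 60 by 22 mm, bystander. Origin: centre of its underside.
- tin_d: Loose closed sardine tin on the table, 105 by 60 by 22 mm, bystander. Origin: centre of its underside.
Not all that is in view belongs to the job. What is meant by the gauge is not blue or pink, and is the smaller of those in its own colour.

How it is judged:
On the way, in this order (a step that is already met when the one before it is completed fails the run):
1. the plunger is pulled up clear of the first hole (value of joint plunger above 0.009 m and value of joint turntable below 0.15 rad), for 0.05 s.
2. the turntable is at its other stop and the plunger has dropped fully home (value of joint turntable above 1.14 rad and value of joint plunger below 0.003 m), for 0.2 s.
3. the gauge is lifted out of its stand (z of gauge in the frame of stand above 0.035 m and contact force between the fingers and gauge above 1 N), for 0.1 s.
At the end, for the whole second after the job is handed in: Turntable above 1.14 rad, plunger below 3 mm; the gripper holds the gauge still, foot within 6 mm of the dot's centre and 3 mm of lid height, within 5 degrees of upright and 9 of square across the tin, pressing with 1 to 6.5 N; bystanders within 20 mm of their starts (all of step 2 and horizontal distance between gauge and spot below 0.006 m and z of gauge in the frame of spot between -0.003 and 0.003 m and angle between gauge's own z axis and vertical below 0.09 rad and angle between the x axis of gauge and the y axis of spot, either way round below 0.16 rad and contact force between gauge and tin between 1 and 6.5 N and value of joint nest above 0.0005 m and contact force between the fingers and gauge above 2 N and linear speed of gauge below 0.01 m/s and angular speed of gauge below 0.1 rad/s and distance of each of tin_a, tin_b, tin_c, tin_d, tape_a, tape_b, marker from where it was at the start of the episode below 0.02 m); the arm keeps its last pose, push and grip.
It fails at once if the gauge is pressed on the tin with more than 10 N (contact force between gauge and tin above 10 N).
It fails at once if a bystander is pushed away (distance of any of tin_a, tin_b, tin_c, tin_d, tape_a, tape_b, marker from where it was at the start of the episode above 0.03 m).
It also fails if it takes over 54 s, if anything falls off the work surface, if the arm or the gripper's body presses on something with over 40 N, if the wrist force passes 120 N, or if a joint passes its speed limit or range.

## Working session

There is one attempt and no reset: what is moved stays moved. The work goes in short steps, each a Python script; the robot and the scene stay as the last script left them, time stands still between calls to the robot, and variables do not carry over. Pictures are saved under pics/ and viewed, at most 10 in all, crops included, and the job is handed in when it is done.

```bash
mkdir -p pics; cat > h.py <<'E'
import numpy as np, cv2
from bench import manip as m
def snap(c,fn=None):
    cal=m.get_calibration(c); p,d=m.grab_frame(c)
    if fn: cv2.imwrite('pics/'+fn,p[:,:,::-1])
    return p,d,cal
def world(d,cal):
    K=cal['camera_matrix'];v,u=np.mgrid[:d.shape[0],:d.shape[1]]
    X=np.stack([(u-K[0][2])/K[0][0]*d,(v-K[1][2])/K[1][1]*d,d],-1)
    return (X-np.array(cal['t']))@np.array(cal['R'])
def down(yaw): # tool y axis at angle yaw from world x +90
    c,s=np.cos(yaw),np.sin(yaw)
    return np.array([[c,s,0],[s,-c,0],[0,0,-1.]])
E
python3 - <<'E'
from h import *
for c in('top','side'):
    p,d,cal=snap(c,c+'0.png'); np.savez(c+'0',p=p,d=d,**{k:np.array(v) for k,v in cal.items()})
    for n in ('fixture','knob','spot','tin','gauge','stand','tape_a','marker'):
        print(c,n,[(np.round(r['at'],3).tolist(),round(r['confidence'],2)) for r in m.look_for(c,n)])
print(m.current_tcp_rot(),m.current_time())
E
```

```text
top fixture [([0.602, -0.211, 0.014], 0.92)]
top knob [([0.618, -0.225, 0.06], 0.61), ([0.621, -0.227, 0.059], 0.56)]
top spot [([0.616, -0.227, 0.061], 0.8)]
top tin [([0.79, 0.136, 0.021], 0.89), ([0.773, -0.007, 0.02], 0.87), ([0.615, -0.227, 0.06], 0.66), ([0.788, -0.135, 0.028], 0.64), ([0.5, 0.001, 0.025], 0.6), ([0.615, -0.231, 0.058], 0.58)]
top gauge [([0.641, 0.329, 0.138], 0.78), ([0.596, 0.224, 0.124], 0.74), ([0.499, 0.134, 0.161], 0.67), ([0.703, 0.21, 0.104], 0.62)]
top stand [([0.589, 0.218, 0.028], 0.93), ([0.526, -0.151, 0.097], 0.46)]
top tape_a [([0.556, 0.463, 0.023], 0.81), ([0.47, -0.445, 0.025], 0.77)]
top marker [([0.698, 0.01, 0.013], 0.68)]
side fixture [([0.576, -0.247, 0.015], 0.98), ([0.604, -0.237, 0.062], 0.67)]
side knob [([0.525, -0.164, 0.094], 0.67), ([0.553, 0.451, 0.019], 0.46)]
side spot [([0.607, -0.239, 0.067], 0.85), ([0.696, 0.002, 0.014], 0.6)]
side tin [([0.776, 0.117, 0.026], 0.92), ([0.771, -0.147, 0.022], 0.92), ([0.765, -0.015, 0.02], 0.91), ([0.487, -0.014, 0.026], 0.8), ([0.605, -0.235, 0.061], 0.72)]
side gauge [([0.493, 0.13, 0.109], 0.82), ([0.639, 0.32, 0.115], 0.75), ([0.702, 0.2, 0.075], 0.69), ([0.602, 0.215, 0.105], 0.6), ([0.578, -0.244, 0.014], 0.2)]
side stand [([0.612, 0.196, 0.029], 0.84)]
side tape_a [([0.553, 0.45, 0.019], 0.85), ([0.464, -0.448, 0.024], 0.83)]
side marker [([0.694, 0.001, 0.013], 0.48)]
[[-9.58015222e-01  2.86717340e-01  3.88786511e-05]
 [ 2.86717342e-01  9.58015220e-01  5.96265901e-05]
 [-2.01503622e-05  6.82703645e-05 -9.99999997e-01]] 0.9
```

```bash
python3 -c "
import cv2,numpy as np
a=cv2.imread('pics/top0.png');print(a.shape)"
```

```text
(384, 512, 3)
```

View pics/top0.png

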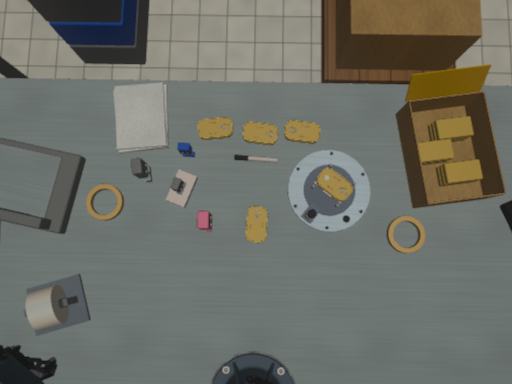

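View pics/side0.png

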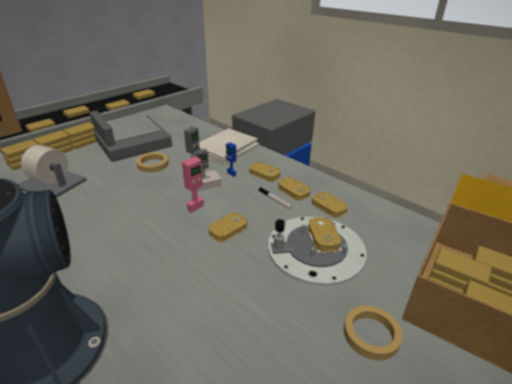

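The top view shows the fixture centre near (329,190), the knob at (311,213), the white dot at about (326,178) and the second hole at (347,218). The gauge in the white stand is the small grey one at (177,184). The blue, pink and larger grey gauges at (185,148), (204,220) and (139,168) are decoys. I'll take close-ups with the wrist camera next.

```bash
python3 - <<'E'
from h import *
# wrist camera offset in tool frame
cal=m.get_calibration('wrist');R=m.current_tcp_rot();R=np.array(R)
c=-np.array(cal['R']).T@cal['t'];print('cam off tool',R.T@(c-m.current_ee_pos()),'axis',R.T@np.array(cal['R'])[2], cal['camera_matrix'])
off=R.T@(c-m.current_ee_pos())
def look(x,y,z,yaw,n):
    Rn=down(yaw); 
    p=np.array([x,y,z])-Rn@np.array([off[0],off[1],0])
    m.move_ptp(p,Rn); m.dwell(0.2)
    P,d,cal=snap('wrist',n+'.png'); np.savez(n,p=P,d=d,W=world(d,cal))
    for k in ('gauge','stand','knob','spot','tin','fixture'):
        print(n,k,[(np.round(r['at'],3).tolist(),round(r['confidence'],2)) for r in m.look_for('wrist',k)])
    print(m.current_time(),m.current_qpos(),np.round(m.current_ee_pos(),4))
look(0.595,0.215,0.30,np.pi,'w_stand')
look(0.58,-0.19,0.30,np.pi,'w_fix')
E
```

```text
cam off tool [ 0.07337133 -0.00032182 -0.1430494 ] axis [-2.88557450e-01  2.79423733e-04  9.57462542e-01] [[320.15412375   0.         255.30511857]
 [  0.         320.15412375 186.51919559]
 [  0.           0.           1.        ]]
w_stand gauge [([0.713, 0.206, 0.113], 0.84), ([0.523, 0.15, 0.093], 0.79)]
w_stand stand [([0.597, 0.226, 0.03], 0.85)]
w_stand knob []
w_stand spot []
w_stand tin [([0.78, -0.111, 0.026], 0.94), ([0.789, 0.133, 0.02], 0.83), ([0.519, 0.002, 0.021], 0.62), ([0.772, -0.003, 0.02], 0.6)]
w_stand fixture [([0.621, -0.104, 0.014], 0.68), ([0.787, 0.135, 0.02], 0.42)]
3.6083 [ 2.45436714e-01  5.92313067e-01  1.11079582e+00  6.30845061e-05
  1.43851926e+00 -1.32539508e+00] [0.6683 0.2154 0.3   ]
w_fix gauge []
w_fix stand []
w_fix knob [([0.524, -0.162, 0.103], 0.78)]
w_fix spot [([0.615, -0.227, 0.062], 0.76)]
w_fix tin [([0.785, 0.124, 0.021], 0.87), ([0.771, -0.008, 0.019], 0.86), ([0.779, -0.138, 0.024], 0.85), ([0.615, -0.232, 0.062], 0.76), ([0.514, -0.005, 0.02], 0.65)]
w_fix fixture [([0.592, -0.213, 0.013], 0.73), ([0.508, -0.434, 0.027], 0.68), ([0.594, -0.212, 0.02], 0.61)]
5.6583 [-3.50871962e-01  5.46168547e-01  1.18531332e+00  1.80038805e-05
  1.41016174e+00 -1.92168905e+00] [ 0.6534 -0.1896  0.3   ]
```

```bash
python3 - <<'E'
import numpy as np,cv2
a=cv2.imread('pics/w_stand.png');b=cv2.imread('pics/w_fix.png')
cv2.imwrite('pics/pair.png',cv2.resize(np.vstack([a[:],b[:]]),(448,600)) if 0 else cv2.resize(np.hstack([a,b]),(800,300)))
W=np.load('w_fix.npz')['W'];P=np.load('w_fix.npz')['p'].astype(int)
z=W[...,2]
near=np.hypot(W[...,0]-.595,W[...,1]+.21)<.15
k=near&(z>.092)&(z<.115); print('knob',k.sum(),W[k].mean(0),W[k].min(0),W[k].max(0))
# base circle: top of base at 12mm
q=near&(z>.008)&(z<.017)&(P.min(-1)>120)
pts=(W[q][:,:2]*1e4).astype(np.float32)
print('base',q.sum(),np.array(cv2.minEnclosingCircle(pts)[0])/1e4,cv2.minEnclosingCircle(pts)[1]/1e4, np.median(z[q]))
t=near&(z>.055)&(z<.066)&(np.hypot(W[...,0]-.525,W[...,1]+.158)>.045)
r=cv2.minAreaRect((W[t][:,:2]*1e4).astype(np.float32));print('tin',t.sum(),np.array(r[0])/1e4,np.array(r[1])/1e4,r[2], np.median(z[t]))
w=t&(P.min(-1)>150);print('dot?',w.sum(),W[w].mean(0),W[w].std(0))
W=np.load('w_stand.npz')['W'];P=np.load('w_stand.npz')['p'].astype(int);z=W[...,2]
near=np.hypot(W[...,0]-.595,W[...,1]-.22)<.075
s=near&(z>.022)&(z<.034);r=cv2.minAreaRect((W[s][:,:2]*1e4).astype(np.float32));print('stand',s.sum(),np.array(r[0])/1e4,np.array(r[1])/1e4,r[2])
g=near&(z>.105);r=cv2.minAreaRect((W[g][:,:2]*1e4).astype(np.float32));print('gauge',g.sum(),np.array(r[0])/1e4,np.array(r[1])/1e4,r[2],z[g].max(),np.median(z[g]))
E
```

```text
knob 558 [ 0.52704735 -0.1582192   0.10097277] [ 0.51392149 -0.1698499   0.09224975] [ 0.53862747 -0.14598618  0.10419401]
base 15676 [ 0.60442573 -0.21913313] 0.1251542236328125 0.012436408147923853
tin 4659 [ 0.61693745 -0.2286853 ] [0.10767388 0.06293229] 51.823394775390625 0.06151524447462303
dot? 89 [ 0.63541086 -0.20518708  0.061966  ] [0.0031877  0.0032149  0.00077357]
stand 3162 [0.60076206 0.22752832] [0.06012354 0.10010633] 69.27583312988281
gauge 18802 [0.6379292  0.23069258] [0.07633408 0.09269091] 54.3068733215332 0.44311018547219144 0.3825028477440801
```

View pics/pair.png

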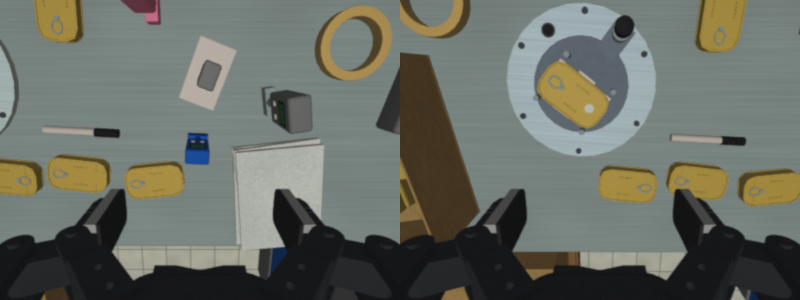

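The left half shows the grey gauge upright in its stand at about (208,75), with its display side visible only edge-on. The right half shows the knob at (624,27), the dot at (589,108), and the second hole at (548,30). The measurements agree with the given sizes: the knob is 98.5 mm from the axis and 101 mm at its top, and the dot is 29.9 mm from the tin's middle. Next is gripping the knob.

```bash
python3 - <<'E'
from h import *
C=np.array([.6044,-.2191]);K=np.array([.5268,-.1580])
a=np.arctan2(*(K-C)[::-1]);yaw=a+np.pi-2*np.pi
# gauge from saved view
f=np.load('w_stand.npz');W=f['W'];z=W[...,2]
g=(np.hypot(W[...,0]-.6,W[...,1]-.227)<.05)&(z>.108)&(z<.13);r=cv2.minAreaRect((W[g][:,:2]*1e4).astype(np.float32));print('gauge',g.sum(),np.array(r[0])/1e4,np.array(r[1])/1e4,r[2],np.median(z[g]))
m.set_gripper(0.55,40)
m.move_ptp([*K,.16],down(yaw)); m.move_l([*K,.066],max_speed=.1)
f0=np.array(m.current_force())
print('above',m.current_qpos(),f0,m.current_time())
m.set_gripper(0,40); print('w',m.current_grip_width(),m.current_grip_force(),np.array(m.current_force())-f0)
for dz in (.005,.010,.014):
    m.move_l([*K,.066+dz],max_speed=.05);print(dz,np.round(np.array(m.current_force())-f0,2))
print(m.current_time())
P,d,cal=snap('wrist','lift.png')
E
```

```text
gauge 850 [0.60070381 0.22694194] [0.02283016 0.03384973] 69.50251770019531 0.12619924941760857
above [-3.76048061e-01  5.74628563e-01  1.77419766e+00 -4.21287314e-05
  7.91792009e-01  1.86175880e+00] [0.19790954 0.40106872 0.31441835] 10.375
w 0.28015822155056863 38.94705355167389 [-1.70381156 -0.7569691   5.8367366 ]
0.005 [ 1.38 -1.94 -3.21]
0.01 [ 1.56 -3.52 -4.74]
0.014 [ 3.03 -4.31 -5.07]
11.45
```

View pics/lift.png

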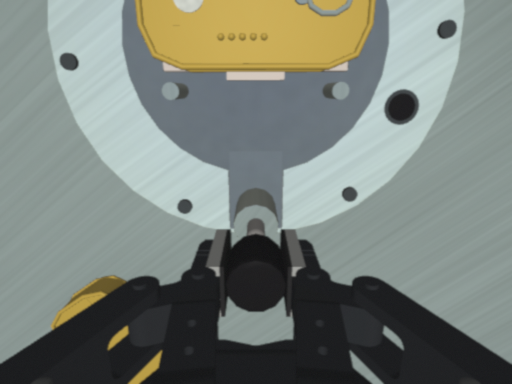

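The knob is held between the pads at about (257,270) with the shaft showing below it, and the pin looks raised. The second hole is at (402,106). The vertical force of -5 N matches the spring, so I'll check the lift by depth and swing.

```bash
python3 - <<'E'
from h import *
C=np.array([.6044,-.2191]);K=np.array([.5268,-.1580])
a=np.arctan2(*(K-C)[::-1]);rad=np.hypot(*(K-C))
P,d,cal=snap('wrist');W=world(d,cal)
k=(np.hypot(W[...,0]-K[0],W[...,1]-K[1])<.009)&(P.max(-1)<70);print('knob top z',np.median(W[k][:,2]))
def go(t,zz=.080,s=.08):
    b=a+t; m.move_l([C[0]+rad*np.cos(b),C[1]+rad*np.sin(b),zz],down(b-np.pi),s)
    F=np.array(m.current_force()); tang=F[0]*-np.sin(b)+F[1]*np.cos(b); radl=F[0]*np.cos(b)+F[1]*np.sin(b)
    print('%.3f tang %.2f rad %.2f z %.2f grip %.3f t %.2f'%(t,tang,radl,F[2],m.current_grip_width(),m.current_time())); return tang
base=0
for t in (.1,.25,.4,.55,.7,.85,1.0,1.1,1.15): base=go(t)
t=1.15
while t<1.235:
    t+=.012; f=go(t,s=.03)
    if abs(f-base)>4: break
P,d,cal=snap('wrist','swung.png')
E
```

```text
knob top z 0.11460481157685631
0.100 tang 1.47 rad -5.39 z -5.81 grip 0.282 t 11.82
0.250 tang 1.28 rad -5.61 z -4.43 grip 0.282 t 12.16
0.400 tang 1.78 rad -4.49 z -3.82 grip 0.278 t 12.49
0.550 tang 2.26 rad -4.62 z -5.19 grip 0.282 t 12.82
0.700 tang 2.23 rad -3.19 z -4.36 grip 0.278 t 13.16
0.850 tang 2.77 rad -2.89 z -3.76 grip 0.284 t 13.49
1.000 tang 3.09 rad -2.16 z -4.61 grip 0.279 t 13.82
1.100 tang 4.16 rad -1.87 z -4.89 grip 0.279 t 14.10
1.150 tang 2.15 rad 0.15 z -4.24 grip 0.279 t 14.35
1.162 tang 2.60 rad 0.13 z -4.72 grip 0.282 t 14.60
1.174 tang 3.14 rad -0.17 z -3.13 grip 0.281 t 14.85
1.186 tang 3.00 rad 0.46 z -4.49 grip 0.279 t 15.10
1.198 tang 2.07 rad -0.43 z -5.19 grip 0.281 t 15.35
1.210 tang 1.16 rad 0.84 z -5.61 grip 0.277 t 15.60
1.222 tang -4.89 rad -1.91 z -3.86 grip 0.281 t 15.85
```

The stop was felt at 1.22. Now I'll lower, release and check that the plunger is home.

```bash
python3 - <<'E'
from h import *
C=np.array([.6044,-.2191]);K=np.array([.5268,-.1580])
a=np.arctan2(*(K-C)[::-1]);rad=np.hypot(*(K-C));b=a+1.212
p=C+rad*np.array([np.cos(b),np.sin(b)]);R=down(b-np.pi)
m.move_l([*p,.080],R,.03)
for z in (.074,.068,.0645): m.move_l([*p,z],R,.05);print(z,np.round(m.current_force(),2))
m.set_gripper(.55);m.dwell(.2)
m.move_l([*p,.16],R,.15)
cal=m.get_calibration('wrist');off=R.T@(-np.array(cal['R']).T@cal['t']-m.current_ee_pos())
# look over the fixture
Rn=down(0.0 if 0 else b-np.pi)
q=np.array([C[0],C[1],.27])-Rn@np.array([off[0]+.02,off[1],0]); m.move_ptp(q,Rn);m.dwell(.2)
P,d,cal=snap('wrist','after.png');W=world(d,cal);z=W[...,2];Pi=P.astype(int)
k=(np.hypot(W[...,0]-p[0],W[...,1]-p[1])<.02)&(z>.085)&(z<.13);print('knob',k.sum(),np.median(W[k],0),W[k].min(0),W[k].max(0))
ang=np.arctan2(*(np.array((W[k].min(0)+W[k].max(0))/2)[:2]-C)[::-1]);print('turn',(ang-a)%(2*np.pi))
near=(np.hypot(W[...,0]-C[0],W[...,1]-C[1])<.09)&(z>.055)&(z<.066)&(np.hypot(W[...,0]-p[0],W[...,1]-p[1])>.045)
r=cv2.minAreaRect((W[near][:,:2]*1e4).astype(np.float32));print('tin',near.sum(),np.array(r[0])/1e4,np.array(r[1])/1e4,r[2],np.median(z[near]))
w=near&(Pi.min(-1)>150);print('dot',w.sum(),W[w].mean(0),W[w].std(0))
print([(np.round(x['at'],4),x['confidence']) for x in m.look_for('wrist','spot')],m.current_time())
E
```

```text
0.074 [-1.39  3.03 -3.61]
0.068 [-2.05  4.33 -3.96]
0.0645 [-9.82  7.39 17.32]
knob 514 [ 0.52083088 -0.26980281  0.10110349] [ 0.50718351 -0.28312062  0.08509453] [ 0.53172413 -0.25844241  0.1032572 ]
turn 1.2135681920708468
tin 6640 [ 0.6179644  -0.21209722] [0.06278901 0.10770273] 30.23000717163086 0.06154912591876946
dot 152 [ 0.60265728 -0.1862151   0.06203892] [0.00338583 0.00340545 0.00081826]
[(array([ 0.6204, -0.2117,  0.0605]), 0.71)] 19.0833
```

View pics/after.png

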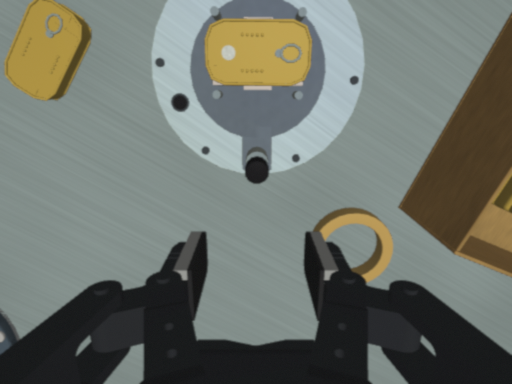

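The knob at (257,170) is down, with its top measured at 101 mm, and the first hole at (180,102) is empty. The dot is at (229,52) and measures (0.6027, -0.186), which agrees with turning the first measurement by 1.2 rad. Next is fetching the gauge.

```bash
python3 - <<'E'
from h import *
G=[.6007,.2272];y0=np.radians(-20.6);y1=np.radians(30.4)
F=lambda n=25: np.mean([(m.dwell(.01),m.current_force())[1] for _ in range(n)],0)
m.move_ptp([*G,.20],down(y0)); m.move_l([*G,.076],max_speed=.12)
print(m.current_qpos())
m.set_gripper(0,40);print('w',m.current_grip_width(),m.current_grip_force(),m.current_ee_pos(),F())
m.move_l([*G,.13],max_speed=.08); print('lifted',m.current_grip_width(),m.current_grip_force());
m.move_l([*G,.20]);m.dwell(.2)
print('force',F(),m.current_time())
m.move_ptp([.6027,-.186,.165],down(y1));m.dwell(.2)
print(m.current_ee_pos(),'force',F(),m.current_qpos(),m.current_time())
a=snap('wrist')[0];b,d,cal=snap('side');np.savez('side1',d=d,W=world(d,cal))
b=cv2.resize(b[160:290,200:400],(512,333));b=np.vstack([b,np.zeros((51,512,3),np.uint8)])
cv2.imwrite('pics/hold.png',cv2.resize(np.hstack([a,b]),(800,300))[:,:,::-1])
E
```

```text
[ 2.89121265e-01  6.93781058e-01  1.50943589e+00 -1.83983513e-05
  9.37003012e-01  2.21946275e+00]
w 0.2525176795451706 39.885427951812744 [0.60111272 0.2273325  0.07673128] [-0.54497815 -0.20220719  5.83700983]
lifted 0.25169972678593927 39.14488613605499
force [ 0.10667293 -0.08043794 -1.2621808 ] 24.4917
[ 0.60293319 -0.18531294  0.16504145] force [-0.17412535 -0.0678037  -1.26507773] [-3.72711560e-01  5.64888428e-01  1.49162599e+00 -1.83785675e-05
  1.08503392e+00  6.67184564e-01] 26.4333
```

View pics/hold.png

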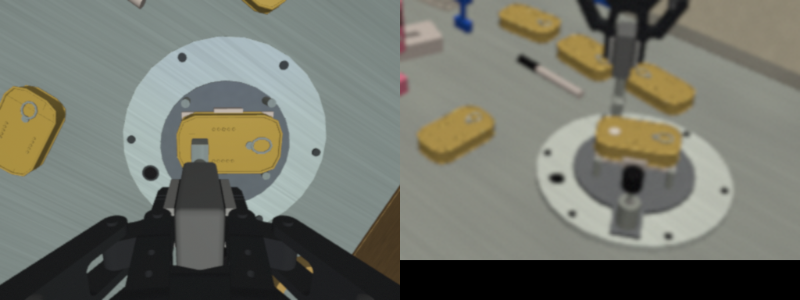

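The gauge hangs upright in the pads. Its foot shows at about (200,150) in the wrist view, over the dot end of the tin. I'll check the foot's offset by depth and then lower it under force control.

```bash
cat >> h.py <<'E'
F=lambda n=25: np.mean([(m.dwell(.01),m.current_force())[1] for _ in range(n)],0)
def foot():
    P,d,cal=snap('wrist');R=np.array(m.current_tcp_rot());e=np.array(m.current_ee_pos());L=(world(d,cal)-e)@R
    k=(abs(L[...,0])<.04)&(abs(L[...,1])<.03)&(L[...,2]>.025)&(L[...,2]<.075)&(d>0)
    t=k&(L[...,2]<.066)&(L[...,2]>.044)
    print('foot in tool',t.sum(),np.percentile(L[t],[2,50,98],axis=0).round(4).tolist())
E
python3 - <<'E'
from h import *
foot()
R=down(np.radians(30.4));T=[.6027,-.186]
m.move_l([*T,.133],R,.06);m.dwell(.3)
e=np.mean([m.current_ee_pos() for _ in range(10)],0);f0=F()[2];print(e,f0)
for z in np.arange(.130,.1215,-.001):
    m.move_l([*T,z],R,.01);f=F(20)[2]-f0;print(round(z,4),round(f,2),np.round(m.current_ee_pos(),4))
    if f>2.7: break
print(m.current_time())
E
```

```text
foot in tool 637 [[0.0036, -0.0062, 0.0449], [0.0135, 0.0007, 0.0465], [0.0179, 0.007, 0.064]]
[ 0.60280604 -0.1860485   0.13329729] -1.539779669256857
0.13 0.23 [ 0.6027 -0.186   0.13  ]
0.129 0.42 [ 0.6027 -0.186   0.129 ]
0.128 0.29 [ 0.6027 -0.186   0.128 ]
0.127 1.69 [ 0.6028 -0.186   0.1271]
0.126 1.88 [ 0.6027 -0.186   0.126 ]
0.125 2.72 [ 0.6028 -0.186   0.1251]
30.475
```

```bash
python3 - <<'E'
from h import *
m.move_l([.6027,-.186,.1242],down(np.radians(30.4)),.01);m.dwell(.3)
print('F',F(60)+[0,0,1.4],m.current_grip_force(),m.current_ee_pos())
foot()
P,d,cal=snap('wrist');b,ds,cs=snap('side');W=world(ds,cs)
k=(np.hypot(W[...,0]-.519,W[...,1]+.27)<.02)&(W[...,2]>.08)&(W[...,2]<.12);print('knob top',np.percentile(W[k][:,2],95),k.sum())
b=cv2.resize(b[180:270,270:390],(512,384))
cv2.imwrite('pics/end.png',cv2.resize(np.hstack([P,b]),(800,300))[:,:,::-1]);print(m.current_time())
E
```

```text
F [ 0.9596019  -0.54932379  2.84530996] 39.48156774044037 [ 0.60272243 -0.18603157  0.1242158 ]
foot in tool 2142 [[-0.0182, -0.0224, 0.0454], [0.0136, 0.0041, 0.0652], [0.0309, 0.0292, 0.066]]
knob top 0.10132412900405163 138
31.675
```

View pics/end.png

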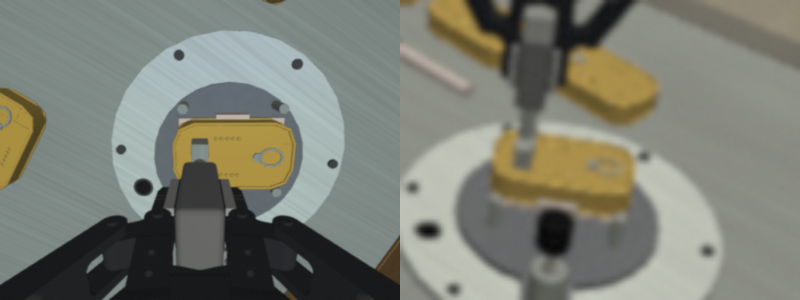

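The foot stands flat across the lid on the dot, at (200,150) in the wrist view and (525,155) in the side view. The gauge is upright, the push is about 2.8 N, and the plunger is down. I'm handing in.

```bash
python3 -c "
from bench import manip as m
print(m.sign_off())"
```

```text
the job is handed in; nothing more can be done
None
```

I handed the job in with the turntable at its second stop, the plunger fully home, and the gauge held upright on the paper dot, pressing with about 2.8 N; the sign-off call gave no verdict.

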